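# Blind disc in, cleaner jar open

## Task

Get ready to backflush the espresso machine: first press the loose rubber blind disc fully home into the portafilter's basket, until its face is flush with the rim. Then press the cleaner jar's safety cap down, twist it anticlockwise until it is free and lift it off; finish still holding the cap level in the gripper, straight above the open jar and at least 5 cm clear of where it sat. Leave the other things on the table where they stand.

Things in the scene. Friction and masses are not known exactly. Their poses are not given: they have to be found in the camera images.
- disc: loose black rubber blind disc, lying flat on the table: 52.6 mm across, 12 mm thick, lower edge chamfered 2 mm, with an upright round grip stub 16 mm across rising 22 mm from the middle of its upper face (34 mm high in all). About 60 g. Origin: centre of its underside; z is up through the stub.
- disc_top (a point): centre of the disc's upper face, at the foot of the stub, 12 mm above its underside.
- stand: portafilter in a fixed stand (black rubber base 90 x 100 mm). Its round steel basket, 64 mm across outside, is upright over the stand's middle, open on top, rim 62 mm above the table; the wooden handle reaches 170 mm from the middle towards the stand's -x, below the rim. Origin: underside of the stand on the table, straight below the basket's centre.
- rim (a point): centre of the basket's mouth, in the rim's plane. Recess 56 mm across inside. Its floor, a metal screen, starts 6 mm below the rim, so the disc laid in stands 6 mm proud; the floor gives way slowly under more than about 8 N (no spring: it stays where pushed) and stops hard 12 mm below the rim, where the disc is flush.
- jar: white cleaner jar, 84 mm across, shoulder 105 mm above the table, fixed on a round steel foot plate 110 mm across: it neither moves nor turns. Origin: centre of its underside on the table.
- cap_seat (a point): point on the jar's axis, 111.5 mm above the table, with the jar's axes: where the cap's origin lies while the cap is locked on.
- cap: grey ribbed push-and-turn safety cap, 55 mm across, 34 mm high, about 40 g. It starts locked on the jar, its x axis (the black bar on its top) along the jar's, its top 145.5 mm above the table. Origin: centre of its underside, z up. A spring lifts it with 6 N at rest, 11 N pressed fully down; it goes down 6.5 mm to a hard stop.
- cap_top (a point): centre of the cap's upper face, 34 mm above its underside. How the cap opens: it turns only while at least 4 mm down. Kept down, turn it anticlockwise seen from above by 55 to 80 degrees (hard stop near 85): aim for 68. There it is free: the spring lifts it 4 mm and it can be lifted straight off.
- tamper: bystander, loose, to be left alone: steel and wood tamper, 58 mm across, 85 mm high. Origin: underside.
- cup: bystander, loose, to be left alone: white espresso mug, 66 mm across, 58 mm high. Origin: underside.
- pitcher: bystander, loose, to be left alone: open steel milk pitcher, 84 mm across, 100 mm high. Origin: underside.
- shaker: bystander, loose, to be left alone: glass shaker jar with steel lid, 70 mm across, 100 mm high. Origin: underside.
- spoon: bystander, loose, to be left alone: bar spoon lying down, about 160 mm long. Origin: underside.
Mind the look-alikes: they are no part of the job. There is more than one size of the cap; the one meant has the size given above.

How it is judged:
On the way, in this order (a step that is already met when the one before it is completed fails the run):
1. the disc is pressed home in the basket, flush with the rim, with the cap still on the jar (z of disc_top in the frame of rim between -0.004 and 0.0018 m and horizontal distance between disc_top and rim below 0.004 m and angle between disc's own z axis and vertical below 0.06 rad and z of cap in the frame of cap_seat below 0.003 m and horizontal distance between cap and cap_seat below 0.004 m), for 0.2 s.
2. the cap is pressed down on the jar (z of cap in the frame of cap_seat below -0.003 m and horizontal distance between cap and cap_seat below 0.005 m), for 0.05 s.
3. the cap is turned on the jar by 45 degrees or more (angle between the x axis of cap and the x axis of jar, either way round above 0.78 rad and z of cap in the frame of cap_seat below 0.008 m and horizontal distance between cap and cap_seat below 0.005 m), for 0.05 s.
At the end, for the whole second after the job is handed in: The disc's face is flush with the basket rim (at most 1.8 mm proud, centred within 4 mm, level within 0.06 rad), and the gripper holds the cap still, touching only the fingers, 40 to 200 mm above its seat, within 35 mm of the jar's axis and tilted less than 0.3 rad (z of disc_top in the frame of rim between -0.004 and 0.0018 m and horizontal distance between disc_top and rim below 0.004 m and angle between disc's own z axis and vertical below 0.06 rad and z of cap in the frame of cap_seat between 0.04 and 0.2 m and horizontal distance between cap and cap_seat below 0.035 m and angle between cap's own z axis and vertical below 0.3 rad and contact force between the fingers and cap above 2 N and contact force between cap and jar below 0.1 N and linear speed of cap below 0.03 m/s and contact force between the fingers and disc below 0.1 N); the arm keeps its last pose, push and grip.
It fails at once if a bystander (tamper, cup, pitcher, shaker or spoon) is moved by more than 40 mm (distance of any of tamper, cup, pitcher, shaker, spoon from where it was at the start of the episode above 0.04 m).
It also fails if it takes over 58 s, if anything falls off the work surface, if the arm or the gripper's body presses on something with over 40 N, if the wrist force passes 120 N, or if a joint passes its speed limit or range.

## Robot

A 6-joint arm with a two-finger parallel gripper is mounted at the origin on the work surface. World frame = base frame: x ahead of the robot, y to its left, z up, the work surface at z = 0. Lengths are in m, angles in rad, forces in N, time in s.
With the tool pointing down it reaches from about 0.3 to 0.775 m from the base axis. Payload 14.6 kg.
Tool frame: the origin (TCP) lies at the very end of the fingers, on their centre line; the grasp point (between the pads) lies 19 mm behind it; z points along the fingers, y is the line along which they close (so a half turn about z gives the same grasp; the last joint's range is limited). The gripper opens to 94 mm and grips with 3 to 60 N. Pads are 16 mm wide; open, the fingers measure 119 mm over their backs; the gripper's body (75 mm by 177 mm) begins 78 mm behind the grasp point.
Start: joints at [-1.21, 0.3, 1.521, -0, 1.321, -0.067], TCP at [0.228, -0.5, 0.205] pointing down, gripper open.
Joint ranges: [-3.03, 3.03], [-0.79, 2.21], [0.23, 2.52], [-1.04, 4.18], [0, 3.07], [-2.55, 2.55]. Speed limits (rad/s): [2.22, 2.22, 2.57, 3.14, 3.14, 3.14].

## Interface

Orientations are given as [roll, pitch, yaw] about the fixed x, y, z axes, in that order (R = Rz(yaw) Ry(pitch) Rx(roll)).
In Python, from station import ctrl, cams gives the robot as it stands. The module is installed in compiled form; this text tells all that it offers.
- The arm moves only by the tool arm_command, never from a script. Its argument "plan" is a list that holds one entry, the list of rows, each a list of 7 numbers: the shift along the tool's x, y, z in fractions of the full range, 1 being 600 mm, then the turn, a rotation vector about the tool's x, y, z in shares of pi rad (1.0 is pi rad), then the closure, from -1 (fully open) to 1 (shut). A call has 1 to 12 rows; each row is the pose to reach, as a shift and turn from the pose commanded when the call began, along the tool's axes at that moment; what a row does not reach only later rows make up. A row lasts 1/10 s, in which the tool goes at most 50 mm and 8.59 degrees, less where a joint would pass 70% of its speed; a pose out of reach is approached as far as the arm can. Shift and turn numbers lie between -1 and 1, and a call with a number outside is refused. A call with a gripper value outside its range is refused whole. The fingers move at their own pace and stop on an object; "squeeze" is the grip in N (left out, the last holds). Time passes only in rows, so rows that repeat a pose let the fingers close. It gives the time, the measured TCP pose, the force, the opening and the grip force at its end, in the units of the state.
- ctrl.get_obs(): the state, without advancing time (a new reading comes with each control period).
- cams.camera(name): name is "scene" or "top" or "wrist"; returns (picture, depth): 420x560x3 uint8, blue, green, red; 420x560 float32, m along the optical axis (not along the pixel's ray), 0 where there is no reading.
- cams.camera_info(name): a dict with "fx", "fy", "cx", "cy" (pixels), "world_to_cam" (4x4, takes a point from world to camera coordinates). Camera axes: x right, y down, z forward; pixel columns grow to the right and rows downward; lengths in m; the calibration is good to about 2 mm. A picture is of the moment at which its call begins: read the wrist's pose just before it. camera_info takes no time and is no camera call; for the wrist camera it gives the pose at the moment of the call.
- ctrl.hand_in(): hands the job in; it is judged then, once.
The state is a dict: "time_s": time; "qpos": joint angles; "joint_vel": joint speeds; "tau": joint torques, N m; "ee_pos": TCP position; "eef_rot": TCP orientation; "force": force on the tool from outside, world axes, zero at the start; "moment": the same for the moment, N m; "grip_width": finger opening in m; "grip_force": force on a finger pad.
Only numpy, scipy, OpenCV 4.12 (cv2) and the standard library are available. Lean on these libraries where they do the work, as an engineer would, in place of code of your own. Each camera call takes 0.05 s, during which the arm holds its last target. There are 200 camera calls.

## Working session

There is one attempt and no reset: what is moved stays moved. The work goes in short steps, Python scripts to look and compute and a tool call to move; the robot and the scene stay as the last step left them, time stands still between calls to the robot, and variables do not carry over. Pictures are saved under pics/ and viewed, at most 10 in all, crops included, and the job is handed in when it is done.

Besides the shell and the picture viewer there is one more tool, called after "Request:" as name(argument=value, ...), one argument or row to a line, values as JSON. arm_command: Moves the arm, as the interface text tells. Its arguments: {"type":"object","properties":{"plan":{"type":"array"},"squeeze":{"type":"number"}},"required":["plan"]}

```bash
mkdir -p pics; cat > h.py <<'E'
import numpy as np, cv2
from station import ctrl, cams
from scipy.spatial.transform import Rotation as R
def grab(n):
    im,d=cams.camera(n); i=cams.camera_info(n); return im,d,i
def world(d,i):
    v,u=np.mgrid[0:d.shape[0],0:d.shape[1]]
    P=np.stack([(u-i['cx'])/i['fx']*d,(v-i['cy'])/i['fy']*d,d,np.ones_like(d)],-1)
    return (P@np.linalg.inv(i['world_to_cam']).T)[...,:3]
E
python3 - <<'E'
from h import *
print(ctrl.get_obs())
for n in('scene','top'):
    im,d,i=grab(n); np.savez(n+'.npz',im=im,d=d,K=[i['fx'],i['fy'],i['cx'],i['cy']],T=i['world_to_cam']); cv2.imwrite(f'pics/{n}0.png',im)
    print(n,np.linalg.inv(i['world_to_cam']).round(3))
E
```

```text
{'time_s': 0.0, 'qpos': array([-1.20962823e+00,  3.00451859e-01,  1.52156958e+00,  4.16181460e-05,
        1.32068661e+00, -6.66291956e-02]), 'joint_vel': array([-2.71438855e-04,  2.85566332e-05, -6.32356716e-04,  8.65331317e-04,
        2.50334514e-04, -7.94464212e-04]), 'tau': array([-1.49367293e-03, -5.31812990e+01, -3.52732301e+01,  7.07569672e-02,
        2.44608679e-02, -8.87944020e-05]), 'ee_pos': array([ 0.22808002, -0.50020048,  0.20490174]), 'eef_rot': array([-3.14048241e+00, -1.14485597e-04,  4.27786910e-01]), 'force': array([ 0.5145971 , -0.3132631 ,  0.62856501]), 'moment': array([-0.01401058, -0.01462668,  0.06175954]), 'grip_force': 0.0, 'grip_width': 0.09379012581690371}
scene [[-0.675  0.559 -0.482  1.277]
 [ 0.738  0.51  -0.442  0.674]
 [-0.002 -0.654 -0.756  1.261]
 [ 0.     0.     0.     1.   ]]
top [[-5.000e-03 -9.930e-01  1.190e-01  4.470e-01]
 [-1.000e+00  1.000e-03 -3.100e-02  1.600e-02]
 [ 3.100e-02 -1.190e-01 -9.920e-01  1.068e+00]
 [ 0.000e+00  0.000e+00  0.000e+00  1.000e+00]]
```

View pics/scene0.png

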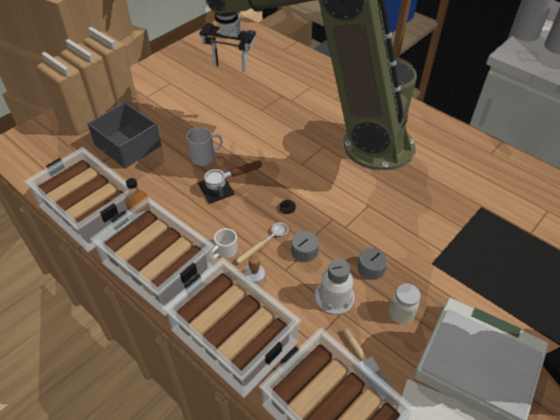

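View pics/top0.png

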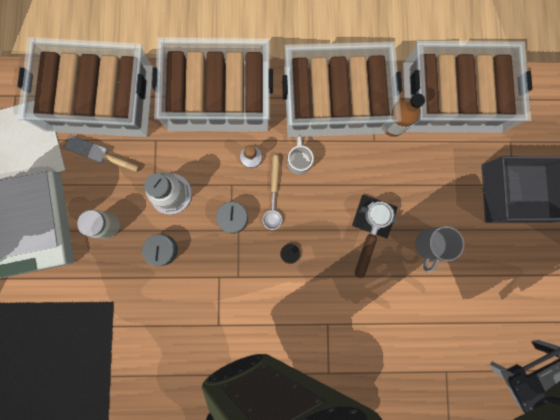

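Top view: black disc at (290,253), portafilter basket at (379,215) with its handle down to (365,262), jar with cap at (163,188). The grey caps at (231,217) and (159,250) lie on the table. Next I measure these points from depth.

```bash
python3 - <<'E'
from h import *
def ld(n):
    z=np.load(n+'.npz'); i=dict(zip(['fx','fy','cx','cy'],z['K'])); i['world_to_cam']=z['T']; return z['im'],z['d'],world(z['d'],i)
im,d,W=ld('top')
im2,d2,W2=ld('scene')
def circ(W,c,r,zlo,zhi,name):
    u,v=c; S=W[v-r:v+r,u-r:u+r].reshape(-1,3); S=S[(S[:,2]>zlo)&(S[:,2]<zhi)]
    if len(S)<4: print(name,'few',len(S));return
    (cx,cy),rad=cv2.minEnclosingCircle((S[:,:2]*1000).astype(np.float32))
    print(name,len(S),'mean',S.mean(0).round(4),'circ',round(cx,1),round(cy,1),'diam',round(2*rad,1),'zmed',np.median(S[:,2]).round(4))
for nm,c,r,lo,hi in [('disc face',(290,253),16,.006,.02),('stub',(290,253),16,.028,.04),('rim',(379,213),22,.056,.07),('cap',(160,186),24,.135,.155),
  ('shoulder',(163,190),28,.09,.115),('foot',(170,192),28,.002,.02),('decoyA',(231,217),22,.025,.05),('decoyB',(159,250),22,.025,.05),('tamper',(251,155),16,.07,.1),('cup',(300,158),18,.045,.07),('pitcher',(443,244),28,.08,.12),('shaker',(95,224),25,.085,.12),('table',(330,280),5,-.02,.02),('spoon',(273,200),20,.004,.05)]:
    circ(W,c,r,lo,hi,nm)
print('--scene')
for nm,c,r,lo,hi in [('disc face',(288,207),12,.006,.02),('stub',(288,206),12,.028,.04),('rim',(216,180),17,.056,.07),('cap',(340,272),20,.14,.155),('decoyA',(305,243),20,.025,.05),('decoyB',(373,260),20,.025,.05)]:
    circ(W2,c,r,lo,hi,nm)
a=im[130:290,60:260]; b=im[165:290,270:470]
b=cv2.resize(b,(200,160)) if 0 else cv2.copyMakeBorder(b,0,35,0,0,0)
cv2.imwrite('pics/crop1.png',cv2.resize(np.hstack([a,b]),None,fx=2,fy=2,interpolation=2))
c=np.hstack([im[130:230,110:260],cv2.copyMakeBorder(im2[215:315,270:420],0,0,0,0,0)])
cv2.imwrite('pics/crop2.png',cv2.resize(c,None,fx=2.6,fy=2.6,interpolation=2))
E
```

```text
disc face 284 mean [ 0.4388 -0.0446  0.0132] circ 447.8 -53.0 diam 76.1 zmed 0.0132
stub 28 mean [ 0.439  -0.0447  0.0349] circ 438.9 -44.5 diam 15.6 zmed 0.0348
rim 462 mean [ 0.5338 -0.2695  0.0596] circ 525.3 -267.1 diam 87.5 zmed 0.0589
cap 483 mean [0.5967 0.2684 0.1459] circ 597.6 269.6 diam 55.9 zmed 0.1462
shoulder 380 mean [0.5884 0.256  0.0994] circ 597.3 269.3 diam 82.5 zmed 0.0992
foot 772 mean [0.5961 0.2587 0.0059] circ 606.8 271.1 diam 200.6 zmed 0.0045
decoyA 480 mean [0.5303 0.1045 0.0476] circ 532.2 105.1 diam 80.3 zmed 0.0485
decoyB 569 mean [0.4493 0.2832 0.0466] circ 449.8 287.5 diam 80.7 zmed 0.0482
tamper 118 mean [0.6931 0.0579 0.0822] circ 693.9 58.1 diam 29.3 zmed 0.0831
cup 188 mean [ 0.6868 -0.0713  0.0557] circ 690.7 -71.1 diam 81.9 zmed 0.057
pitcher 414 mean [ 0.4563 -0.4182  0.0932] circ 449.7 -413.6 diam 110.2 zmed 0.094
shaker 570 mean [0.5138 0.4323 0.0999] circ 513.3 434.4 diam 62.7 zmed 0.1003
table 100 mean [ 0.3708 -0.1496  0.0009] circ 370.9 -149.4 diam 33.3 zmed 0.0009
spoon 333 mean [ 0.5742 -0.0018  0.0114] circ 582.0 4.1 diam 128.8 zmed 0.0116
--scene
disc face 154 mean [ 0.4431 -0.0381  0.0117] circ 447.1 -35.3 diam 96.8 zmed 0.0117
stub 22 mean [ 0.4406 -0.0401  0.033 ] circ 439.7 -41.5 diam 15.7 zmed 0.0332
rim 186 mean [ 0.5332 -0.2646  0.0598] circ 523.8 -257.6 diam 96.9 zmed 0.0593
cap 320 mean [0.5998 0.2741 0.1455] circ 598.8 272.1 diam 59.2 zmed 0.1456
decoyA 448 mean [0.5391 0.1138 0.0441] circ 532.9 108.9 diam 84.7 zmed 0.0466
decoyB 471 mean [0.4575 0.295  0.0443] circ 450.4 289.6 diam 85.7 zmed 0.0467
```

View pics/crop1.png

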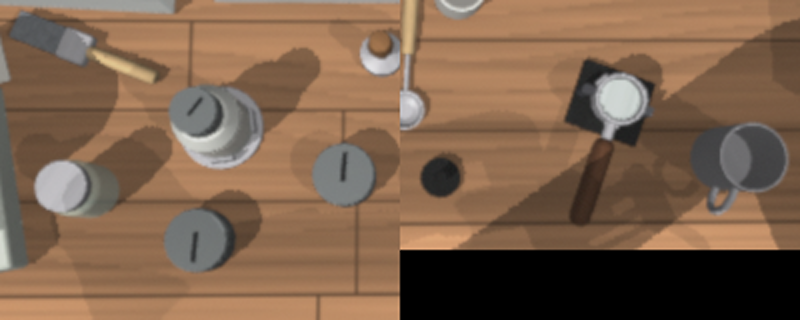

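Cap check: the one on the jar at (163,188) is ~56 mm across with its top at 146 mm, which fits. Those at (231,217) and (159,250) are ~80 mm across on the table, so they are the look-alikes, as the crop shows. Moving above the disc.

The manual's scale: shifts go in shares of 600 mm and turns go in shares of pi rad. Converting my numbers, 381 mm is 0.635, -328 mm is -0.5467.

Request:
arm_command(
  plan=[
    [[0.635, -0.5467, 0, 0, 0, 0, -1], [0.635, -0.5467, 0, 0, 0, 0, -1], [0.635, -0.5467, 0, 0, 0, 0, -1], [0.635, -0.5467, 0, 0, 0, 0, -1], [0.635, -0.5467, 0, 0, 0, 0, -1], [0.635, -0.5467, 0, 0, 0, 0, -1], [0.635, -0.5467, 0, 0, 0, 0, -1], [0.635, -0.5467, 0, 0, 0, 0, -1], [0.635, -0.5467, 0, 0, 0, 0, -1], [0.635, -0.5467, 0, 0, 0, 0, -1], [0.635, -0.5467, 0, 0, 0, 0, -1], [0.635, -0.5467, 0, 0, 0, 0, -1]],
  ],
)

```text
time_s: 1.3
ee_pos: [0.4388, -0.043, 0.2051]
eef_rot: [-3.141, 0.001, 0.431]
force: [-0.5, -1.0, 0.3]
grip_width: 0.0937
grip_force: 0.0
```

```bash
cat >> h.py <<'E'
def pts(W,lo,hi,xy=None,r=.05):
    S=W.reshape(-1,3); m=(S[:,2]>lo)&(S[:,2]<hi)
    if xy is not None: m&=np.hypot(S[:,0]-xy[0],S[:,1]-xy[1])<r
    return S[m]
def circle(S):
    if len(S)<5: return None
    (x,y),r=cv2.minEnclosingCircle((S[:,:2]*1000).astype(np.float32)); return np.round([x,y,2*r,len(S),np.median(S[:,2])*1000],1)
E
python3 - <<'E'
from h import *
o=ctrl.get_obs(); im,d,i=grab('wrist'); W=world(d,i); cv2.imwrite('pics/w1.png',im)
print(o['ee_pos'],o['eef_rot'],o['qpos'], np.linalg.inv(i['world_to_cam']).round(3))
print('stub',circle(pts(W,.028,.038,(.439,-.043),.02)),'face',circle(pts(W,.008,.016,(.439,-.043),.035)))
E
```

```text
[ 0.43875565 -0.04304199  0.20511219] [-3.14120205e+00  7.09519098e-04  4.30502610e-01] [-1.80848291e-01  5.47005156e-02  1.81056529e+00 -9.13033831e-05
  1.27713205e+00  9.59472028e-01] [[ 0.416 -0.885 -0.21   0.499]
 [-0.909 -0.404 -0.097 -0.017]
 [ 0.001  0.231 -0.973  0.383]
 [ 0.     0.     0.     1.   ]]
stub [440.1 -44.7  15.7 196.   33. ] face [ 439.7  -44.7   52.8 1671.    11.1]
```

View pics/w1.png

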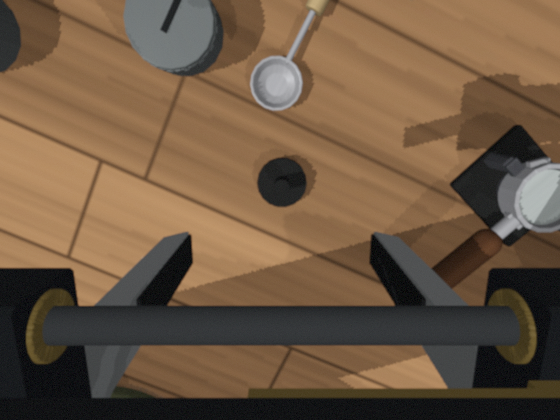

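The wrist view shows the disc at (282,182) between the finger lines, clear of the spoon at (277,82). Its circles of 15.7 and 52.8 mm match the given sizes. Descend and grip the stub.

In the tool's units: 190 mm is 0.3167, 1.9 mm is 0.0032.

Request:
arm_command(
  plan=[
    [[0.001, 0.0032, 0.0833, 0, 0, 0, -0.2], [0.001, 0.0032, 0.1667, 0, 0, 0, -0.2], [0.001, 0.0032, 0.25, 0, 0, 0, -0.2], [0.001, 0.0032, 0.2917, 0, 0, 0, -0.2], [0.001, 0.0032, 0.3167, 0, 0, 0, -0.2], [0.001, 0.0032, 0.3167, 0, 0, 0, -0.2], [0.001, 0.0032, 0.3167, 0, 0, 0, 1], [0.001, 0.0032, 0.3167, 0, 0, 0, 1], [0.001, 0.0032, 0.3167, 0, 0, 0, 1], [0.001, 0.0032, 0.3167, 0, 0, 0, 1], [0.001, 0.0032, 0.3167, 0, 0, 0, 1], [0.001, 0.0032, 0.3167, 0, 0, 0, 1]],
  ],
  squeeze=40,
)

```text
time_s: 2.55
ee_pos: [0.4402, -0.0454, 0.0157]
eef_rot: [3.141, -0.0, 0.428]
force: [-0.8, -0.1, 3.2]
grip_width: 0.0149
grip_force: 40.0
```

In the tool's units: 239 mm is 0.3983, -185 mm is -0.3083.

Request:
arm_command(
  plan=[
    [[0, 0, -0.075, 0, 0, 0, 1], [0, 0, -0.1583, 0, 0, 0, 1], [0, 0, -0.2333, 0, 0, 0, 1], [-0.1383, 0.3983, -0.3083, 0, 0, 0, 1], [-0.1383, 0.3983, -0.3083, 0, 0, 0, 1], [-0.1383, 0.3983, -0.3083, 0, 0, 0, 1], [-0.1383, 0.3983, -0.3083, 0, 0, 0, 1], [-0.1383, 0.3983, -0.3083, 0, 0, 0, 1], [-0.1383, 0.3983, -0.3083, 0, 0, 0, 1], [-0.1383, 0.3983, -0.3083, 0, 0, 0, 1], [-0.1383, 0.3983, -0.3083, 0, 0, 0, 1]],
  ],
)

```text
time_s: 3.65
ee_pos: [0.4636, -0.2963, 0.2]
eef_rot: [-3.141, 0.0, 0.428]
force: [-0.0, -0.5, -0.6]
grip_width: 0.0148
grip_force: 40.0
```

```bash
python3 - <<'E'
from h import *
o=ctrl.get_obs(); im,d,i=grab('wrist'); W=world(d,i); cv2.imwrite('pics/w2.png',im)
print(o['ee_pos'],o['eef_rot'],o['force'])
S=pts(W,.055,.066,(.53,-.268),.06); print('rim',circle(S), S.mean(0))
S=pts(W,.0595,.066,(.53,-.268),.05); print('rim top',circle(S))
p=o['ee_pos'];
for lo,hi in[(.19,.203),(.203,.22)]:
  S=pts(W,lo,hi,p[:2],.04); print('held',circle(S))
np.save('w2d.npy',d)
E
```

```text
[ 0.4635825  -0.29627468  0.19998534] [-3.14059084e+00  3.41816137e-04  4.28236237e-01] [-0.04994507 -0.48480116 -0.57852239]
rim [ 521.1 -263.5  100.4 3789.    56.3] [ 0.5306435  -0.26679064  0.05783419]
rim top [ 526.1 -265.2   90.  1133.    61.3]
held [ 464.6 -296.4   53.  3667.   195.5]
held [ 472.1 -292.6   39.  1617.   216.7]
```

View pics/w2.png

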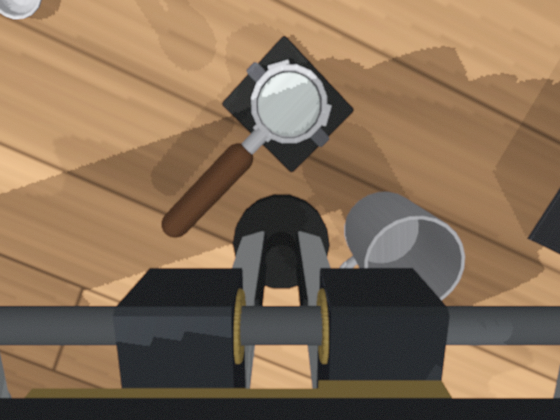

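The held disc is centred in the fingers (282,240), level, and 1 mm from the TCP in x. The basket is at (289,103). Next I fit the rim ring.

```bash
python3 - <<'E'
from h import *
from scipy.optimize import least_squares
d=np.load('w2d.npy'); W=world(d,cams.camera_info('wrist'))
S=pts(W,.0595,.066,(.53,-.268),.05)
f=lambda p:np.maximum(np.abs(np.hypot(S[:,0]-p[0],S[:,1]-p[1])-.030)-.002,0)
for g in [(.531,-.267),(.528,-.265),(.535,-.27)]:
    r=least_squares(f,g,loss='soft_l1',f_scale=.0005,x_scale=.001,diff_step=1e-4); print('ring',r.x.round(5),r.cost*1e6,(f(r.x)>.001).mean())
F=pts(W,.050,.0585,r.x,.0265)
F=pts(W,.050,.0585,r.x,.029); print('floor',circle(F),F.mean(0))
x,y=r.x
for k in range(0,360,30):
    a=np.radians(k); D=S[np.abs(np.angle(np.exp(1j*(np.arctan2(S[:,1]-y,S[:,0]-x)-a))))<.13]
    q=np.hypot(D[:,0]-x,D[:,1]-y)*1000; print(k,len(q),q.min().round(1) if len(q) else '',q.max().round(1) if len(q) else '')
E
```

```text
ring [ 0.53782 -0.26986] 148.0961265469139 0.01059135039717564
ring [ 0.53782 -0.26986] 148.0961272712975 0.01059135039717564
ring [ 0.53782 -0.26986] 148.096127350476 0.01059135039717564
floor [ 537.9 -270.    57.2 3197.    55.3] [ 0.53848258 -0.26975162  0.05525129]
0 52 27.9 32.0
30 53 28.0 32.6
60 50 28.2 32.5
90 48 27.8 32.1
120 44 28.3 32.0
150 48 28.1 57.6
180 43 27.9 32.0
210 40 27.9 31.9
240 45 28.2 32.5
270 44 28.1 32.2
300 48 28.1 32.6
330 49 28.4 32.5
```

In the tool's units: 127 mm is 0.2117, 77.6 mm is 0.1293.

Request:
arm_command(
  plan=[
    [[0.0667, 0.005, 0.05, 0, 0, 0, 1], [0.1293, 0.0105, 0.1, 0, 0, 0, 1], [0.1293, 0.0105, 0.1583, 0, 0, 0, 1], [0.1293, 0.0105, 0.1833, 0, 0, 0, 1], [0.1293, 0.0105, 0.19, 0, 0, 0, 1], [0.1293, 0.0105, 0.19, 0, 0, 0, 1], [0.1293, 0.0105, 0.1967, 0, 0, 0, 1], [0.1293, 0.0105, 0.2017, 0, 0, 0, 1], [0.1293, 0.0105, 0.2067, 0, 0, 0, 1], [0.1293, 0.0105, 0.21, 0, 0, 0, 1], [0.1293, 0.0105, 0.2117, 0, 0, 0, 1], [0.1293, 0.0105, 0.2117, 0, 0, 0, 1]],
  ],
)

```text
time_s: 4.9
ee_pos: [0.5369, -0.2708, 0.0734]
eef_rot: [-3.141, 0.0, 0.428]
force: [0.0, -0.0, -0.6]
grip_width: 0.015
grip_force: 40.0
```

In the tool's units: 8 mm is 0.0133, 7 mm is 0.0117.

Request:
arm_command(
  plan=[
    [[0, 0, 0.0033, 0, 0, 0, 1], [0, 0, 0.0067, 0, 0, 0, 1], [0, 0, 0.0083, 0, 0, 0, 1], [0, 0, 0.01, 0, 0, 0, 1], [0, 0, 0.0117, 0, 0, 0, 1], [0, 0, 0.0133, 0, 0, 0, 1], [0, 0, 0.0133, 0, 0, 0, 1], [0, 0, 0.0133, 0, 0, 0, 1], [0, 0, 0.0133, 0, 0, 0, 1], [0, 0, 0.0133, 0, 0, 0, 1]],
  ],
)

```text
time_s: 5.9
ee_pos: [0.5372, -0.271, 0.066]
eef_rot: [3.141, -0.0, 0.428]
force: [-1.6, 1.2, 4.2]
grip_width: 0.0151
grip_force: 40.0
```

In the tool's units: 2 mm is 0.0033, 1.4 mm is 0.0023.

Request:
arm_command(
  plan=[
    [[0, 0, 0.0012, 0, 0, 0, 1], [0, 0, 0.0023, 0, 0, 0, 1], [0, 0, 0.0033, 0, 0, 0, 1], [0, 0, 0.0033, 0, 0, 0, 1], [0, 0, 0.0033, 0, 0, 0, 1]],
  ],
)

```text
time_s: 6.4
ee_pos: [0.5373, -0.271, 0.0656]
eef_rot: [3.14, -0.001, 0.428]
force: [-7.9, 4.1, 21.5]
grip_width: 0.0151
grip_force: 40.0
```

In the tool's units: -140 mm is -0.2333, -1.5 mm is -0.0025.

Request:
arm_command(
  plan=[
    [[0, 0, -0.0017, 0, 0, 0, 1], [0, 0, -0.0025, 0, 0, 0, -0.3], [0, 0, -0.0025, 0, 0, 0, -0.3], [0, 0, -0.0025, 0, 0, 0, -0.3], [0, 0, -0.0025, 0, 0, 0, -0.3], [0, 0, -0.0167, 0, 0, 0, -0.3], [0, 0, -0.0833, 0, 0, 0, -0.5], [-0.0583, 0, -0.1667, 0, 0, 0, -1], [-0.1333, 0, -0.2333, 0, 0, 0, -1], [-0.1333, 0, -0.2333, 0, 0, 0, -1], [-0.1333, 0, -0.2333, 0, 0, 0, -1]],
  ],
)

```text
time_s: 7.5
ee_pos: [0.4637, -0.3053, 0.2066]
eef_rot: [3.137, -0.002, 0.426]
force: [0.1, 0.2, -0.8]
grip_width: 0.0915
grip_force: 0.0
```

```bash
python3 - <<'E'
from h import *
o=ctrl.get_obs(); im,d,i=grab('wrist'); W=world(d,i); cv2.imwrite('pics/w3.png',im[0:230,150:430].repeat(2,0).repeat(2,1))
print(o['time_s'],o['ee_pos'],o['eef_rot'],o['force'])
c=(.5378,-.2699)
S=pts(W,.04,.075,c,.026); r=np.hypot(S[:,0]-c[0],S[:,1]-c[1]); F=S[(r>.010)]; 
A=np.c_[F[:,:2]-c,np.ones(len(F))]; k=np.linalg.lstsq(A,F[:,2],rcond=None)[0]; print('face plane',k)
S=pts(W,.055,.07,c,.032); r=np.hypot(S[:,0]-c[0],S[:,1]-c[1]); print('rim z',np.median(S[r>.0295][:,2]), 'face z',np.median(F[:,2]))
print('stub',circle(pts(W,.078,.09,c,.02)))
E
```

```text
7.5 [ 0.46367253 -0.30532587  0.20662184] [ 3.13721137e+00 -2.22057314e-03  4.25942834e-01] [ 0.06331274  0.19107083 -0.75702884]
face plane [-0.00055023 -0.00041465  0.05902745]
rim z 0.059068116479467914 face z 0.05902709126021835
stub [ 538.1 -270.    15.7  301.    81. ]
```

View pics/w3.png

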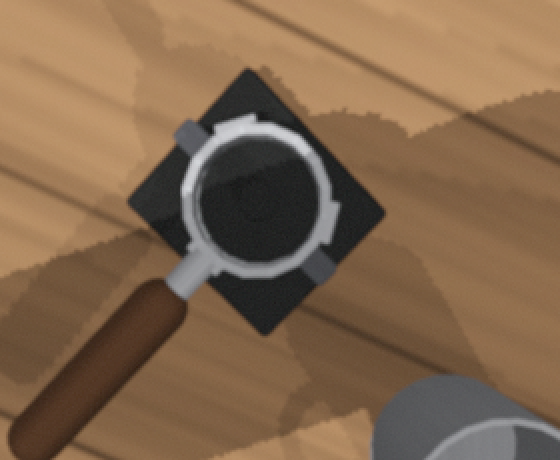

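The disc is flush with the rim (59.03 vs 59.07 mm as measured), level and centred at crop (262,200). On to the jar.

In the tool's units: -467 mm is -0.7783, 311 mm is 0.5183.

Request:
arm_command(
  plan=[
    [[0.5183, -0.7783, -0.075, 0, 0, 0, -1], [0.5183, -0.7783, -0.075, 0, 0, 0, -1], [0.5183, -0.7783, -0.075, 0, 0, 0, -1], [0.5183, -0.7783, -0.075, 0, 0, 0, -1], [0.5183, -0.7783, -0.075, 0, 0, 0, -1], [0.5183, -0.7783, -0.075, 0, 0, 0, -1], [0.5183, -0.7783, -0.075, 0, 0, 0, -1], [0.5183, -0.7783, -0.075, 0, 0, 0, -1], [0.5183, -0.7783, -0.075, 0, 0, 0, -1], [0.5183, -0.7783, -0.075, 0, 0, 0, -1], [0.5183, -0.7783, -0.075, 0, 0, 0, -1], [0.5183, -0.7783, -0.075, 0, 0, 0, -1]],
  ],
)

```text
time_s: 8.75
ee_pos: [0.5528, 0.2551, 0.2466]
eef_rot: [-3.141, 0.002, 0.432]
force: [-0.3, -0.6, -0.5]
grip_width: 0.0939
grip_force: 0.0
```

```bash
python3 - <<'E'
from h import *
o=ctrl.get_obs(); im,d,i=grab('wrist'); W=world(d,i); cv2.imwrite('pics/w4.png',im)
print(o['time_s'],o['ee_pos'],o['eef_rot'],o['qpos'],o['force'])
c=(.598,.270)
S=pts(W,.138,.155,c,.05); print('cap',circle(S))
print('shoulder',circle(pts(W,.098,.112,c,.06)))
print('tallest',np.nanmax(W[:230][...,2]), 'foot',circle(pts(W,.002,.01,c,.058)))
R0=R.from_euler('xyz',o['eef_rot']); x,y=circle(S)[:2]/1000
print('shift to cap, TCP z .118 (mm):',R0.inv().apply(np.array([x,y,.118])-o['ee_pos'])*1000)
E
```

```text
8.75 [0.55276722 0.25509498 0.24656131] [-3.14080659e+00  2.18016435e-03  4.32244250e-01] [3.71919045e-01 4.08972383e-01 1.27964763e+00 6.57582403e-04
 1.45519626e+00 1.51039541e+00] [-0.25900851 -0.63059161 -0.52536562]
cap [ 599.   270.7   55.9 3976.   144.6]
shoulder [598.8 270.5  70.4 756.  101.1]
tallest 0.42461574873512703 foot [599.  270.6 109.8 828.    6.8]
shift to cap, TCP z .118 (mm): [ 48.79791475   5.2985401  128.45110583]
```

View pics/w4.png

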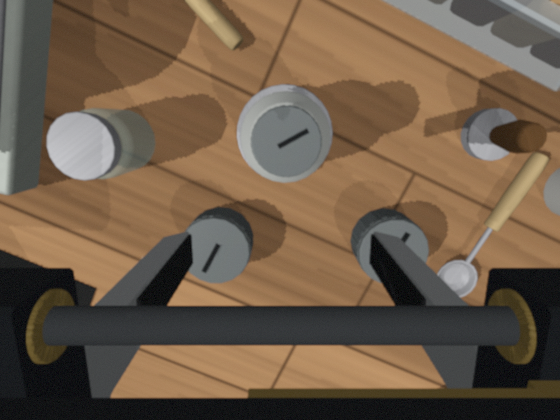

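Cap on the jar at (285,138), 55.9 mm across and concentric with the shoulder and foot plate. The look-alikes are on the table at (220,245) and (392,240). Move over the cap and settle first.

In the tool's units: 80 mm is 0.1333, 49 mm is 0.0817.

Request:
arm_command(
  plan=[
    [[0.0417, 0.005, 0.0667, 0, 0, 0, -1], [0.0817, 0.0088, 0.1333, 0, 0, 0, -1], [0.0817, 0.0088, 0.1333, 0, 0, 0, -1], [0.0817, 0.0088, 0.1333, 0, 0, 0, -1], [0.0817, 0.0088, 0.1333, 0, 0, 0, -1]],
  ],
)

```text
time_s: 9.3
ee_pos: [0.6004, 0.2652, 0.1706]
eef_rot: [3.141, -0.003, 0.427]
force: [-0.5, 0.1, -0.1]
grip_width: 0.0939
grip_force: 0.0
```

```bash
python3 - <<'E'
from h import *
o=ctrl.get_obs()
print(o['time_s'],o['ee_pos'],o['eef_rot'],o['force'])
R0=R.from_euler('xyz',o['eef_rot'])
print(R0.inv().apply(np.array([.599,.2707,.118])-o['ee_pos'])*1000)
E
```

```text
9.3 [0.60037078 0.26515592 0.17061776] [ 3.14140636e+00 -2.70919942e-03  4.27471874e-01] [-0.47898511  0.05972476 -0.0575382 ]
[ 0.90842863 -5.62329161 52.61937176]
```

Correct y by -5.6 mm, lower to 118 mm and grip.

In the tool's units: 52 mm is 0.0867, -5.6 mm is -0.0093.

Request:
arm_command(
  plan=[
    [[0.0015, -0.0093, 0, 0, 0, 0, -1], [0.0015, -0.0093, 0.0167, 0, 0, 0, -1], [0.0015, -0.0093, 0.05, 0, 0, 0, -1], [0.0015, -0.0093, 0.075, 0, 0, 0, -1], [0.0015, -0.0093, 0.0867, 0, 0, 0, -1], [0.0015, -0.0093, 0.0867, 0, 0, 0, -1], [0.0015, -0.0093, 0.0867, 0, 0, 0, -1]],
  ],
)

```text
time_s: 10.0
ee_pos: [0.5989, 0.271, 0.1171]
eef_rot: [3.142, -0.001, 0.428]
force: [-0.2, -0.2, 0.9]
grip_width: 0.0942
grip_force: 0.0
```

In the tool's units: -1 mm is -0.0017.

Request:
arm_command(
  plan=[
    [[0, 0, -0.0017, 0, 0, 0, 1], [0, 0, -0.0017, 0, 0, 0, 1], [0, 0, -0.0017, 0, 0, 0, 1], [0, 0, -0.0017, 0, 0, 0, 1], [0, 0, -0.0017, 0, 0, 0, 1], [0, 0, -0.0017, 0, 0, 0, 1]],
  ],
  squeeze=50,
)

```text
time_s: 10.6
ee_pos: [0.5986, 0.271, 0.1175]
eef_rot: [-3.141, -0.0, 0.428]
force: [-0.9, 1.2, 0.9]
grip_width: 0.0544
grip_force: 50.0
```

Gripped at 54.4 mm. Press down about 6 mm.

In the tool's units: 6 mm is 0.01, 4 mm is 0.0067.

Request:
arm_command(
  plan=[
    [[0, 0, 0.0033, 0, 0, 0, 1], [0, 0, 0.0067, 0, 0, 0, 1], [0, 0, 0.01, 0, 0, 0, 1], [0, 0, 0.01, 0, 0, 0, 1], [0, 0, 0.01, 0, 0, 0, 1]],
  ],
)

```text
time_s: 11.1
ee_pos: [0.5987, 0.2711, 0.1124]
eef_rot: [-3.142, -0.001, 0.428]
force: [-4.6, -0.2, 9.1]
grip_width: 0.0546
grip_force: 50.0
```

In the tool's units: 1 mm is 0.0017, -1.19 rad is -0.3788.

Request:
arm_command(
  plan=[
    [[0, 0, 0.0017, 0, 0, 0, 1], [0, 0, 0.0017, 0, 0, -0.0382, 1], [0, 0, 0.0017, 0, 0, -0.0764, 1], [0, 0, 0.0017, 0, 0, -0.1146, 1], [0, 0, 0.0017, 0, 0, -0.1528, 1], [0, 0, 0.0017, 0, 0, -0.191, 1], [0, 0, 0.0017, 0, 0, -0.2292, 1], [0, 0, 0.0017, 0, 0, -0.2674, 1], [0, 0, 0.0017, 0, 0, -0.3056, 1], [0, 0, 0.0017, 0, 0, -0.3438, 1], [0, 0, 0.0017, 0, 0, -0.3788, 1], [0, 0, 0.0017, 0, 0, -0.3788, 1]],
  ],
)

```text
time_s: 12.3
ee_pos: [0.5995, 0.2711, 0.1119]
eef_rot: [3.139, -0.001, 1.622]
force: [0.4, 1.3, 9.9]
grip_width: 0.0548
grip_force: 50.0
```

```bash
python3 - <<'E'
from h import *
o=ctrl.get_obs(); print(o['time_s'],o['ee_pos'],o['eef_rot'],o['force'],o['moment'])
z=np.load('top.npz')['im']; im,d,i=grab('top'); im2,_,_=grab('scene')
f=lambda a:cv2.resize(a,(400,400),interpolation=2)
cv2.imwrite('pics/t5.png',np.hstack([f(im[140:230,120:210]),f(im2[220:320,290:390])]))
E
```

```text
12.3 [0.5994732  0.27113211 0.11191197] [ 3.13874629e+00 -8.18422812e-04  1.62180338e+00] [0.3701591  1.31902989 9.93074226] [-0.04982718 -0.00111072  0.00430097]
```

View pics/t5.png

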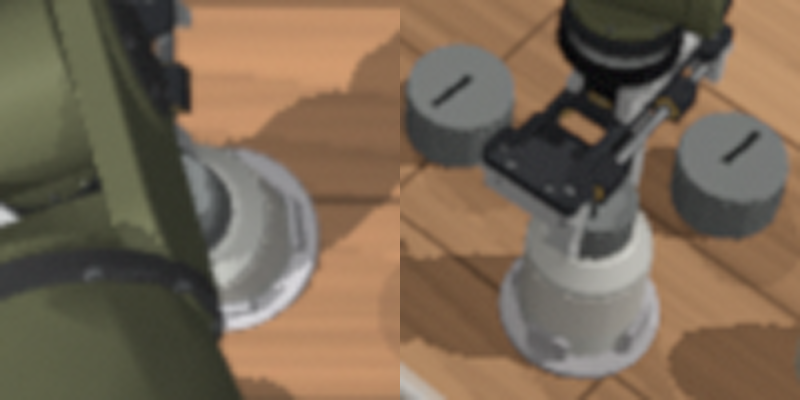

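The cap is still in the fingers at about (605,225) and there is no twisting moment, so it turned with the gripper. Lift gently and check the force.

In the tool's units: -10 mm is -0.0167, -8 mm is -0.0133.

Request:
arm_command(
  plan=[
    [[0, 0, -0.0033, 0, 0, 0, 1], [0, 0, -0.0067, 0, 0, 0, 1], [0, 0, -0.01, 0, 0, 0, 1], [0, 0, -0.0133, 0, 0, 0, 1], [0, 0, -0.0167, 0, 0, 0, 1], [0, 0, -0.0167, 0, 0, 0, 1]],
  ],
)

```text
time_s: 13.0
ee_pos: [0.5989, 0.2709, 0.1208]
eef_rot: [3.141, -0.0, 1.618]
force: [1.2, -0.4, 2.6]
grip_width: 0.0546
grip_force: 50.0
```

Request:
arm_command(
  plan=[
    [[0, 0, -0.0083, 0, 0, 0, 1], [0, 0, -0.025, 0, 0, 0, 1], [0, 0, -0.05, 0, 0, 0, 1], [0, 0, -0.0833, 0, 0, 0, 1], [0, 0, -0.1167, 0, 0, 0, 1], [0, 0, -0.1417, 0, 0, 0, 1], [0, 0, -0.15, 0, 0, 0, 1], [0, 0, -0.15, 0, 0, 0, 1], [0, 0, -0.15, 0, 0, 0, 1], [0, 0, -0.15, 0, 0, 0, 1]],
  ],
)

```text
time_s: 14.0
ee_pos: [0.5984, 0.2708, 0.2094]
eef_rot: [-3.14, 0.001, 1.618]
force: [-0.7, -0.0, -0.4]
grip_width: 0.0546
grip_force: 50.0
```

```bash
python3 - <<'E'
from h import *
o=ctrl.get_obs(); print(o['time_s'],o['ee_pos'],o['eef_rot'],o['force'],o['grip_width'])
im,d,i=grab('wrist'); W=world(d,i); im2,_,_=grab('scene'); 
print('cap',circle(pts(W,.22,.245,o['ee_pos'][:2],.05)))
cv2.imwrite('pics/t6.png',np.hstack([cv2.resize(im[30:330,130:430],(400,400)),cv2.resize(im2[180:320,270:410],(400,400),interpolation=2)]))
E
```

```text
14.0 [0.59838168 0.2707571  0.20936639] [-3.14000095e+00  5.33821683e-04  1.61775839e+00] [-0.73639729 -0.03914438 -0.37802917] 0.05461060166874859
cap [  598.1   279.4    78.7 11818.    236.6]
```

View pics/t6.png

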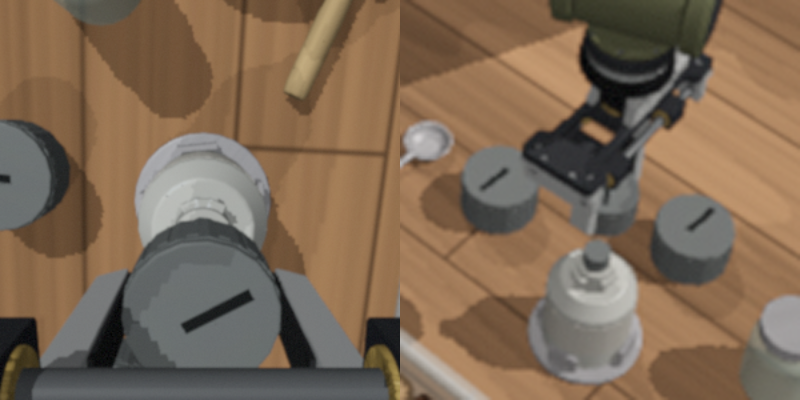

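The cap is held level in the fingers (left half, about (203,305)). The jar's open neck stands below it (right half, about (597,258)), and the cap is about 9 cm above its seat. Handing in.

```bash
python3 -c "
from station import ctrl
print(ctrl.hand_in())"
```

```text
the job is handed in; nothing more can be done
None
```

The blind disc is pressed flush in the basket, and the jar's cap is off, held level about 9 cm above its seat on the jar's axis; I handed the job in at about 14 s of the 58 s, and the hand-in call returned no verdict.

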